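# Rock a jammed mixing ball out of a flask

### The job

A red mixing ball is jammed in the neck of the clear flask that hangs upside down in the drying stand. Lift the flask out, hold it neck down over the steel bowl and rock it well over to one side and then the other until the ball works free and drops into the bowl, never onto the counter. Then hang the flask neck down in the stand again, fully seated, and leave the bowl, the white mug and the dark red sauce bottle where they stand.

Things in the scene. Friction and masses are not known exactly. Their poses are not given: they have to be found in the camera images.
- flask: flat clear plastic flask, about 200 g, 160 mm long, hanging neck down. Origin: centre of its mouth; z runs from the mouth to the flat blue base (up as it hangs), y along its broad side, x across its thickness. Body 90 (y) by 50 mm (x), z = 62 to 160 mm, flat shoulders at 62; neck 50 (y) by 32 mm (x), inside 44 by 26 mm; walls 3 mm. Two white lips in the neck hold the ball
- flask_grip (a point): point on the flask's axis 138 mm from the mouth, 22 mm below the blue base as it hangs; hold it here from above across the 50 mm thickness (fingers closing along the flask's x)
- upper_lip (a point): tip of the upper lip: 18 mm long, from the neck's -y wall (root 40 mm above the mouth); its upper face rises 12 degrees to the tip, so the ball rests against the wall. Turn the flask about its x by more than 25 degrees (35 is ample) so that this tip goes down, and the ball rolls across to +y and drops on the lower lip. Hard sideways acceleration can throw it off too
- lower_lip (a point): tip of the lower lip: the same, but growing from the +y wall, root 8 mm above the mouth; rocking the flask the other way, as far, rolls the ball off it and out of the mouth
- ball_center (a point): centre of the red plastic ball, 22 mm across, 20 g, resting on the upper lip in the flask's neck at the start
- bowl: round steel bowl, loose, 450 g: 170 mm across the rim, 60 mm high, origin at the centre of its underside
- stand: fixed drying stand: grey drip tray, four steel legs, wooden deck 120 (x) by 140 mm (y), 10 mm thick, top 85 mm above the counter. Its opening, 44 (x) by 62 mm (y), takes the flask's neck; the shoulders rest on the deck, the flask's axes parallel to the stand's, its mouth 23 mm above the counter. Origin at the centre of the underside
- stand_seat (a point): centre of the opening, level with the top of the deck; the seated flask's origin lies 62 mm below it
- mug: white mug, 77 by 109 mm, 98 mm high, a bystander; origin at the centre of its underside
- sauce: squeeze bottle of dark red sauce, 60 mm across, 214 mm high, a bystander; origin at the centre of its underside
There are look-alikes about, which are no part of the job. What is shaped like the flask but turquoise is not meant.

How it is judged (in metres and radians):
On the way, in this order (a step that is already met when the one before it is completed fails the run):
1. the flask is lifted clear of the stand with the ball still in its neck (height (world z) of flask above 0.09 m and distance between ball_center and flask below 0.08 m), for 0.1 s.
2. the ball lies in the bowl while the flask is held clear of it (horizontal distance between ball_center and bowl below 0.08 m and height (world z) of ball_center below 0.055 m and height (world z) of flask above 0.055 m), for 0.1 s.
At the end, for the whole second after the job is handed in: the ball lies in the bowl (centre within 80 mm of the bowl's axis and below 55 mm), the bowl stands upright, and the flask hangs at rest neck down in the stand, within 14 mm of its middle, shoulders within 6 mm of the deck, upright within 0.12 rad (horizontal distance between ball_center and bowl below 0.08 m and height (world z) of ball_center below 0.055 m and horizontal distance between flask and stand_seat below 0.014 m and z of flask in the frame of stand_seat below -0.056 m and angle between flask's own z axis and vertical below 0.12 rad and linear speed of flask below 0.02 m/s and angle between bowl's own z axis and vertical below 0.15 rad); the robot touches nothing.
It fails at once if the ball lands on the counter (height (world z) of ball_center below 0.016 m and horizontal distance between ball_center and bowl above 0.09 m).
It fails at once if the bowl is pushed more than 40 mm (distance of bowl from where it was at the start of the episode above 0.04 m).
It fails at once if the mug is moved more than 40 mm (distance of mug from where it was at the start of the episode above 0.04 m).
It fails at once if the sauce bottle is moved more than 40 mm (distance of sauce from where it was at the start of the episode above 0.04 m).
It also fails if it takes over 61 s, if anything falls off the work surface, if the arm or the gripper's body presses on something with over 40 N, if the wrist force passes 120 N, or if a joint passes its speed limit or range.

### The arm

A 6-joint arm with a two-finger parallel gripper is mounted at the origin on a cart in front of the work surface, level with it; the furniture and walls round the work are solid. World frame = base frame: x ahead of the robot, y to its left, z up, the work surface at z = 0. Lengths are in mm, angles in rad, forces in N, time in s.
With the tool pointing down it reaches from about 275 to 750 mm from the base axis. Payload 10.2 kg.
Tool frame: the origin (TCP) lies between the finger pads; the fingertips stand 19 mm ahead of it and the grasp point (between the pads) is the TCP; z points along the fingers, y is the line along which they close (so a half turn about z gives the same grasp; the last joint's range is limited). The gripper opens to 85 mm and grips with 20 to 120 N. Pads are 22 mm wide; open, the fingers measure 114 mm over their backs; the gripper's body (76 mm by 85 mm) begins 54 mm behind the grasp point. The pads swing forward as they close: fully open they stand 13 mm farther back than shut.
Start: joints at [-1.453, 0.313, 1.498, -0, 1.331, -0.223], TCP at [175.464, -494.817, 250.294] pointing down, gripper open.
Joint ranges: [-2.94, 2.94], [-0.97, 2.17], [0.19, 2.56], [-1.23, 4.37], [0.02, 3.11], [-2.88, 2.88]. Speed limits (rad/s): [2.39, 2.39, 3.01, 3.14, 3.14, 3.14].

### API

Orientations are given as a unit quaternion [w, x, y, z].
In Python, from rig import sense, capture, finish_job gives the robot as it stands. The module is installed in compiled form; this text tells all that it offers.
- The arm moves only by the tool move_arm, never from a script. Its argument "moves" is a list of rows, each an object with "turn": the turn, a rotation vector about the tool's x, y, z in rad, a list of three; "translation": the shift along the tool's x, y, z in mm, a list of three; "hand": the opening, from 0 (shut) to 1 (fully open). In form: [{"turn": [wx, wy, wz], "translation": [x, y, z], "hand": hand}, ...]. A call has 1 to 10 rows; each row shifts and turns the commanded pose from where the row before left it, along the tool's axes as they then stand; what a row does not reach is not made up. A row lasts 1/12 s, in which the tool goes at most 41.7 mm and 7.16 degrees, less where a joint would pass 70% of its speed; a pose out of reach is approached as far as the arm can. A call with a gripper value outside its range is refused whole. The fingers move at their own pace and stop on an object; "grip_force" is the grip in N (left out, the last holds). Time passes only in rows, so rows that do not move let the fingers close. It gives the time, the measured TCP pose, the force, the opening and the grip force at its end, in the units of the state.
- sense(): the state, without advancing time (a new reading comes with each control period).
- capture(name): name is "scene" or "side" or "wrist"; returns a dict with "image" (400x640x3 uint8, blue, green, red), "z_map" (400x640 float32, mm along the optical axis (not along the pixel's ray), 0 where there is no reading), "vertical_fov" (degrees; the focal length in pixels is half the picture's height over the tangent of half this angle, whatever the lens; pixels are square), "cx", "cy" (the principal point, pixels), "R" (3x3) and "t" (3): a world point X has camera coordinates R X + t; the wrist camera has in their place "T_tool_cam" (4x4, takes a point from camera to tool coordinates, whose origin is the TCP and whose axes are the flange's). Camera axes: x right, y down, z forward; pixel columns grow to the right and rows downward; lengths in mm; the calibration is good to about 2 mm. A picture is of the moment at which its call begins: read the wrist's pose just before it.
- finish_job(): hands the job in; it is judged then, once.
The state is a dict: "time_s": time; "joints": joint angles; "dq": joint speeds; "tau": joint torques, N m; "eef_pos": TCP position; "ee_rot": TCP orientation; "force": force on the tool from outside, world axes, zero at the start; "wrist_torque": the same for the moment, N m; "grip_width": opening from 0.0 (shut) to 1.0 (fully open); "grip_force": force on a finger pad.
Only numpy, scipy, OpenCV 4.12 (cv2) and the standard library are available. Lean on these libraries where they do the work, as an engineer would, in place of code of your own. Each camera call takes 0.05 s, during which the arm holds its last target. There are 200 camera calls.

## Working session

There is one attempt and no reset: what is moved stays moved. The work goes in short steps, Python scripts to look and compute and a tool call to move; the robot and the scene stay as the last step left them, time stands still between calls to the robot, and variables do not carry over. Pictures are saved under pics/ and viewed, at most 10 in all, crops included, and the job is handed in when it is done.

Besides the shell and the picture viewer there is one more tool, called after "Call:" by a JSON object that holds its "op" and its "data", one argument or row to a line. move_arm: Moves the arm, as the interface text tells. Its arguments: {"type":"object","properties":{"moves":{"type":"array","items":{"type":"object","properties":{"turn":{"type":"array","items":{"type":"number"}},"translation":{"type":"array","items":{"type":"number"}},"hand":{"type":"number"}}}},"grip_force":{"type":"number"}},"required":["moves"]}

```bash
mkdir -p pics; cat > h.py <<'E'
import numpy as np, cv2
from rig import sense, capture
def load(n):
    d=np.load(f'{n}.npz'); return d
def grab(n,tag):
    s=sense(); c=capture(n)
    cv2.imwrite(f'pics/{tag}.png',c['image'])
    c={k:np.asarray(v) for k,v in c.items()}
    np.savez(f'{tag}.npz',pos=s['eef_pos'],rot=s['ee_rot'],**c)
    return c
def ray(c,u,v):
    f=c['image'].shape[0]/2/np.tan(np.radians(c['vertical_fov'])/2)
    d=np.array([(u-c['cx'])/f,(v-c['cy'])/f,1.])
    R=c['R'];t=c['t']
    return -R.T@t, R.T@d
def onplane(c,u,v,z):
    o,d=ray(c,u,v); return o+d*(z-o[2])/d[2]
def atdepth(c,u,v):
    o,d=ray(c,u,v); return o+d*c['z_map'][int(v),int(u)]
def proj(c,X):
    f=c['image'].shape[0]/2/np.tan(np.radians(c['vertical_fov'])/2)
    p=c['R']@np.asarray(X,float)+c['t']; return p[:2]/p[2]*f+[c['cx'],c['cy']]
E
python3 - <<'E'
from h import *
print(sense())
for n in('scene','side'):
    c=grab(n,n+'0'); print(n,c['vertical_fov'],c['cx'],c['cy'],(-c['R'].T@c['t']).round(),c['R'].round(2).tolist())
E
```

```text
{'time_s': 0.0, 'joints': array([-1.45342276e+00,  3.13465647e-01,  1.49845663e+00,  2.38746064e-05,
        1.33099018e+00, -2.23388715e-01]), 'dq': array([-1.05297592e-04, -1.85098225e-04, -9.82939402e-04, -5.21274249e-04,
        7.93355536e-05,  2.46029767e-04]), 'tau': array([-9.04090411e-04, -4.12261462e+01, -2.59751791e+01, -2.30320511e-04,
        4.02334321e-03, -8.24980361e-06]), 'eef_pos': array([ 175.42905934, -494.57264387,  249.71969341]), 'ee_rot': array([-6.58362478e-04,  9.85520480e-01,  1.69555147e-01,  4.65410582e-05]), 'force': array([-0.98225039, -0.06230501, -0.11872582]), 'wrist_torque': array([ 0.01691267,  0.01923338, -0.00393257]), 'grip_force': 0.0, 'grip_width': 1.0010948811044709}
scene 47.47404915346528 322.81580551022256 194.00183749696538 [-124.  897.  664.] [[-0.79, -0.61, -0.01], [-0.27, 0.35, -0.9], [0.55, -0.7, -0.44]]
side 43.74245901184494 316.7473944754182 201.227990104143 [214. 900. 836.] [[-0.92, -0.4, 0.0], [-0.24, 0.57, -0.79], [0.31, -0.72, -0.62]]
```

View pics/scene0.png

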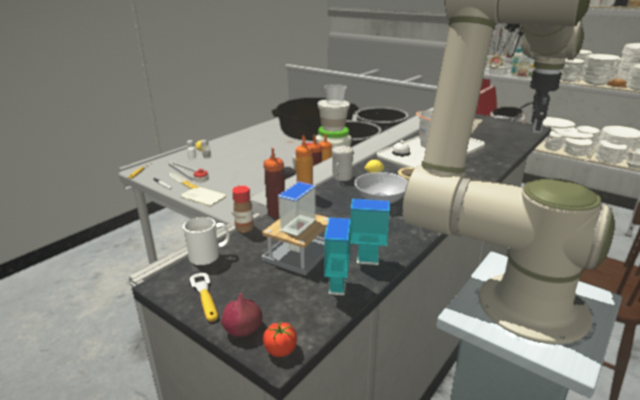

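View pics/side0.png

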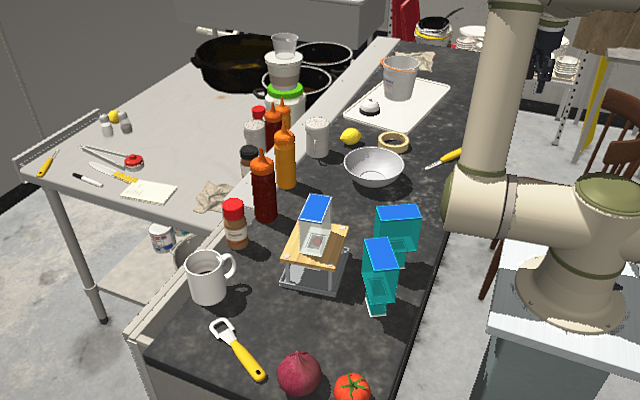

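The candidates for the flask, by side-view pixel, are the clear one in the stand (316,208), turquoise A (380,252) and turquoise B (398,212). The two turquoise ones are excluded by the description, so I choose the clear one in the wooden-deck stand. The bowl is at (374,165), the mug at (208,275) and the sauce at (264,185). I'll check the choice in a crop and measure.

```bash
python3 - <<'E'
from h import *
S=load('side0');C=load('scene0')
im=S['image'];cv2.imwrite('pics/crop1.png',cv2.resize(im[180:330,250:450],None,fx=4,fy=4,interpolation=cv2.INTER_CUBIC))
for nm,c in(('side',S),('scene',C)):
    hsv=cv2.cvtColor(c['image'],cv2.COLOR_BGR2HSV)
    m=cv2.inRange(hsv,(104,150,100),(125,255,255))
    n,l,st,ce=cv2.connectedComponentsWithStats(m)
    for i in range(1,n):
        if st[i,4]>60:
            cs,_=cv2.findContours((l==i).astype(np.uint8),0,2)
            q=cv2.approxPolyDP(cs[0],4,True)[:,0]
            zc=np.median(c['z_map'][l==i]); 
            print(nm,ce[i].round(1),st[i,4],'depthpt',atdepth(c,*ce[i]).round(1))
            ys,xs=np.where(l==i)
            P=np.array([onplane(c,x,y,183) for x,y in zip(xs,ys)])[:,:2].astype(np.float32)
            r=cv2.minAreaRect(P); print('   rect@183',np.round(r[0],1),np.round(r[1],1),round(r[2],1), 'corners',np.round(cv2.boxPoints(r)).tolist())
    # bowl / deck
    m=cv2.inRange(hsv,(10,70,120),(22,200,255)); n,l,st,ce=cv2.connectedComponentsWithStats(m)
    for i in range(1,n):
        if st[i,4]>250: print(nm,'wood',ce[i].round(),st[i],atdepth(c,*ce[i]).round())
# heightmap clusters from side depth
c=S;h,w=c['z_map'].shape
for u,v,k in((374,170,'bowl inside'),(374,186,'bowl front'),(346,160,'rimL'),(403,160,'rimR'),(208,262,'mugtop'),(264,158,'sauce top'),(264,200,'sauce mid'),(286,130,'orange'),(234,205,'redcap'),(348,135,'lemon'),(317,122,'canister')):
    print(k,atdepth(c,u,v).round())
E
```

```text
side [315.1 207.2] 510 depthpt [539.1 153.5 183.1]
   rect@183 [539.9 151.7] [44. 82.] 8.5 corners [[512.0, 189.0], [524.0, 108.0], [568.0, 114.0], [556.0, 195.0]]
side [398.3 211.4] 513 depthpt [380.3  73.1 162.9]
   rect@183 [375.6  96.5] [81.5 45.8] 30.3 corners [[329.0, 96.0], [352.0, 56.0], [422.0, 97.0], [399.0, 137.0]]
side [381.  253.3] 686 depthpt [376.5 206.2 158.6]
   rect@183 [371.6 229.5] [42.6 82.4] 31.1 corners [[332.0, 254.0], [375.0, 183.0], [411.0, 205.0], [369.0, 276.0]]
side wood [394. 142.] [378 132  31  21 292] [ 533. -465.   -1.]
side wood [317. 251.] [ 280  219   69   53 1086] [516. 195. 103.]
scene [296.4 190.1] 215 depthpt [540.1 153.8 181.1]
   rect@183 [538.8 155. ] [39.5 74.7] 9.1 corners [[513.0, 189.0], [525.0, 115.0], [564.0, 121.0], [552.0, 195.0]]
scene [369.9 204.2] 332 depthpt [381.6  69.8 157.8]
   rect@183 [357.  110.5] [82.  47.1] 30.2 corners [[310.0, 110.0], [333.0, 70.0], [404.0, 111.0], [381.0, 151.0]]
scene [337.4 228.1] 414 depthpt [376.2 208.5 159. ]
   rect@183 [353.9 239.6] [43.7 80.8] 31.0 corners [[314.0, 263.0], [356.0, 194.0], [393.0, 216.0], [352.0, 285.0]]
scene wood [310. 158.] [295 134  37  49 897] [ 720. -116.  136.]
scene wood [281. 234.] [262 219  45  29 396] [544. 210.  82.]
bowl inside [ 536. -272.   10.]
bowl front [ 503. -165.   34.]
rimL [ 608. -226.   54.]
rimR [ 477. -377.   -3.]
mugtop [738. 283.  62.]
sauce top [727.  28. 182.]
sauce mid [719.  57.  78.]
orange [ 741. -121.  177.]
redcap [742. 153. 125.]
lemon [ 657. -373.   45.]
canister [ 730. -301.  111.]
```

View pics/crop1.png

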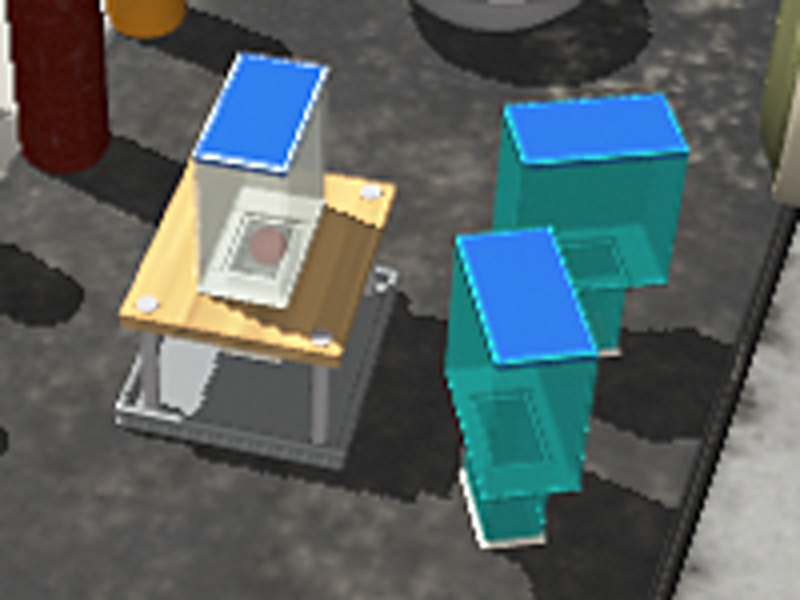

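The crop shows the clear flask in the wooden stand with the red ball in its neck, at crop (268,245), which is side (317,241). So the choice is right. Next I'll measure the stand, the ball side and the bowl.

```bash
python3 - <<'E'
from h import *
from scipy.optimize import least_squares
for nm in('side','scene'):
    c=load(nm+'0');h,w=c['z_map'].shape
    f=200/np.tan(np.radians(c['vertical_fov'])/2)
    u,v=np.meshgrid(np.arange(w),np.arange(h)); z=c['z_map']
    P=np.stack([(u-c['cx'])/f*z,(v-c['cy'])/f*z,z],-1)
    X=(P-c['t'])@c['R']; ok=z>0
    hsv=cv2.cvtColor(c['image'],cv2.COLOR_BGR2HSV)
    wood=cv2.inRange(hsv,(8,50,60),(25,255,255))>0
    near=(abs(X[...,0]-540)<110)&(abs(X[...,1]-152)<110)&ok
    q=onplane
    ys,xs=np.where(wood&near)
    W=np.array([onplane(c,a,b,85) for a,b in zip(xs,ys)])[:,:2].astype(np.float32)
    r=cv2.minAreaRect(W);print(nm,'deck',np.round(r[0],1),np.round(r[1],1),round(r[2],1),len(W))
    m=(abs(X[...,2]-57)<6)&(abs(X[...,0]-550)<150)&(abs(X[...,1]+260)<130)&ok
    B=X[m]; s=least_squares(lambda p:np.hypot(B[:,0]-p[0],B[:,1]-p[1])-p[2],[550,-260,85],loss='soft_l1'); print(nm,'bowl',s.x.round(1),len(B),abs(s.fun).mean().round(1))
    # red ball
    b,g,rr=[c['image'][...,i].astype(int) for i in range(3)]
    m=(rr-(b+g)//2>25)&~wood&near&(X[...,2]<175)
    n,l,st,ce=cv2.connectedComponentsWithStats(m.astype(np.uint8))
    for i in range(1,n):
        if st[i,4]>8: print(nm,'red',ce[i].round(1),st[i],onplane(c,*ce[i],75).round(1))
    for hh in (20,100,150,190): # tall things
        m=(X[...,2]>hh)&(X[...,2]<300)&(abs(X[...,0]-600)<200)&(X[...,1]<-120)&(X[...,1]>-420)&ok
        if m.sum(): print(hh,m.sum(),X[m].min(0).round(),X[m].max(0).round())
E
```

```text
side deck [538.5 158.1] [123.7 148.9] 8.9 1503
side bowl [ 530.5 -234.8   81.1] 424 3.3
side red [316.6 241. ] [313 237   8   9  56] [541.6 139.9  75. ]
side red [323.8 264.7] [321 264   6   3   9] [498.1 202.1  75. ]
20 2568 [ 447. -420.   20.] [ 769. -120.  202.]
100 340 [ 697. -339.  100.] [ 769. -120.  202.]
150 46 [ 722. -142.  152.] [ 769. -120.  202.]
190 2 [ 747. -125.  201.] [ 751. -122.  202.]
scene deck [558.3 163.2] [179.6 159.6] 8.9 858
scene bowl [ 530.1 -233.    81.6] 260 6.2
scene red [299.5 225.3] [298 224   4   4  11] [544.8 141.7  75. ]
20 1849 [ 447. -418.   20.] [ 767. -120.  193.]
100 188 [ 699. -338.  100.] [ 767. -120.  193.]
150 24 [ 722. -138.  151.] [ 751. -120.  193.]
190 1 [ 748. -122.  193.] [ 748. -122.  193.]
```

The flask is at about (539,153), with its y axis at yaw 98.7° and the ball on the -y side, as described. The bowl is at (530,-234). I'll move above the flask and turn the tool.

Call:
{"op": "move_arm", "data": {
  "moves": [
    {"translation":[14,-12,-10],"turn":[0,0,0],"hand":1},
    {"translation":[28,-24.5,-10],"turn":[0,0,0],"hand":1},
    {"translation":[28,-24.5,-10],"turn":[0,0,0],"hand":1},
    {"translation":[28,-24.5,-10],"turn":[0,0,0],"hand":1},
    {"translation":[28,-24.5,-10],"turn":[0,0,0],"hand":1},
    {"translation":[28,-24.5,0],"turn":[0,0,0],"hand":1},
    {"translation":[28,-24.5,0],"turn":[0,0,0],"hand":1},
    {"translation":[28,-24.5,0],"turn":[0,0,0],"hand":1},
    {"translation":[28,-24.5,0],"turn":[0,0,0],"hand":1},
    {"translation":[28,-24.5,0],"turn":[0,0,0],"hand":1}
  ]
}}

```text
time_s: 0.93
eef_pos: [348.8, -185.0, 300.2]
ee_rot: [-0.0, 0.986, 0.169, -0.0]
force: [0.1, -1.3, 0.0]
grip_width: 1.002
grip_force: 0.0
```

Call:
{"op": "move_arm", "data": {
  "moves": [
    {"translation":[28,-24.5,0],"turn":[0,0,0],"hand":1},
    {"translation":[28,-24.5,0],"turn":[0,0,0],"hand":1},
    {"translation":[28,-24.5,0],"turn":[0,0,0],"hand":1},
    {"translation":[28,-24.5,0],"turn":[0,0,0],"hand":1},
    {"translation":[28,-24.5,0],"turn":[0,0,0],"hand":1},
    {"translation":[28,-24.5,0],"turn":[0,0,0],"hand":1},
    {"translation":[28,-24.5,0],"turn":[0,0,0],"hand":1},
    {"translation":[28,-24.5,0],"turn":[0,0,0],"hand":1},
    {"translation":[28,-24.5,0],"turn":[0,0,0],"hand":1},
    {"translation":[14,-12,0],"turn":[0,0,0],"hand":1}
  ]
}}

```text
time_s: 1.77
eef_pos: [522.2, 124.6, 299.6]
ee_rot: [-0.0, 0.985, 0.171, -0.0]
force: [-0.2, -0.4, 0.2]
grip_width: 0.999
grip_force: 0.0
```

Call:
{"op": "move_arm", "data": {
  "moves": [
    {"turn":[0,0,-0.12],"translation":[0,0,0],"hand":1},
    {"turn":[0,0,-0.12],"translation":[0,0,0],"hand":1},
    {"turn":[0,0,-0.12],"translation":[0,0,0],"hand":1},
    {"turn":[0,0,-0.12],"translation":[0,0,0],"hand":1},
    {"turn":[0,0,-0.12],"translation":[0,0,0],"hand":1},
    {"turn":[0,0,-0.12],"translation":[0,0,0],"hand":1},
    {"turn":[0,0,-0.12],"translation":[0,0,0],"hand":1},
    {"turn":[0,0,-0.12],"translation":[0,0,0],"hand":1},
    {"turn":[0,0,-0.12],"translation":[0,0,0],"hand":1},
    {"turn":[0,0,-0.12],"translation":[0,0,0],"hand":1}
  ]
}}

```text
time_s: 2.6
eef_pos: [521.3, 121.2, 299.9]
ee_rot: [-0.0, 0.716, 0.699, -0.0]
force: [0.6, -0.3, -0.2]
grip_width: 1.0
grip_force: 0.0
```

Call:
{"op": "move_arm", "data": {
  "moves": [
    {"turn":[0,0,-0.12],"translation":[0,0,0],"hand":1},
    {"turn":[0,0,-0.062],"translation":[0,0,0],"hand":1},
    {"turn":[0,0,0],"translation":[0,0,0],"hand":1},
    {"turn":[0,0,0],"translation":[0,0,0],"hand":1}
  ]
}}

```text
time_s: 2.93
eef_pos: [521.4, 121.2, 300.1]
ee_rot: [-0.0, 0.652, 0.758, -0.0]
force: [-0.0, -0.4, 0.1]
grip_width: 1.003
grip_force: 0.0
```

```bash
cat >> h.py <<'E'
from scipy.spatial.transform import Rotation as Ro
def wristcam(c):
    Rt=Ro.from_quat(np.roll(c['rot'],-1)).as_matrix(); T=c['T_tool_cam']
    Rwc=Rt@T[:3,:3]; p=c['pos']+Rt@T[:3,3]
    d={k:c[k] for k in('image','z_map','vertical_fov','cx','cy')}; d['R']=Rwc.T; d['t']=-Rwc.T@p; return d
def state():
    s=sense(); Rt=Ro.from_quat(np.roll(s['ee_rot'],-1)).as_matrix()
    print('t',round(s['time_s'],2),'tcp',s['eef_pos'].round(1),'x',Rt[:,0].round(3),'y',Rt[:,1].round(3),'z',Rt[:,2].round(3),'F',s['force'].round(1),'grip',round(s['grip_width'],3),round(s['grip_force'],1),'q',s['joints'].round(2)); return s,Rt
E
python3 - <<'E'
from h import *
state(); grab('wrist','w1'); c=wristcam(load('w1'))
hsv=cv2.cvtColor(c['image'],cv2.COLOR_BGR2HSV); m=cv2.inRange(hsv,(104,150,100),(125,255,255))
n,l,st,ce=cv2.connectedComponentsWithStats(m)
for i in range(1,n):
    if st[i,4]>200:
        ys,xs=np.where(l==i); P=np.array([onplane(c,x,y,183) for x,y in zip(xs,ys)])[:,:2].astype(np.float32)
        r=cv2.minAreaRect(P); print(st[i],np.round(r[0],1),np.round(r[1],1),round(r[2],2),atdepth(c,*ce[i]).round(1))
E
```

```text
t 2.93 tcp [521.4 121.2 300.1] x [-0.149  0.989  0.   ] y [ 0.989  0.149 -0.001] z [-0.001  0.    -1.   ] F [-0.  -0.4  0.1] grip 1.003 0.0 q [ 0.01  0.31  1.38  0.    1.46 -0.14]
[ 102    0  106  126 6809] [389.4 205.5] [41.1 77.7] 31.04 [377.1 209.1 160.5]
[ 326  108   61  112 6500] [540.7 153.9] [44.4 85. ] 8.6 [540.1 156.1 183.3]
[ 104  189  109   78 4543] [392.3  80.2] [78.5 40.6] 30.23 [382.5  71.8 160.9]
```

View pics/w1.png

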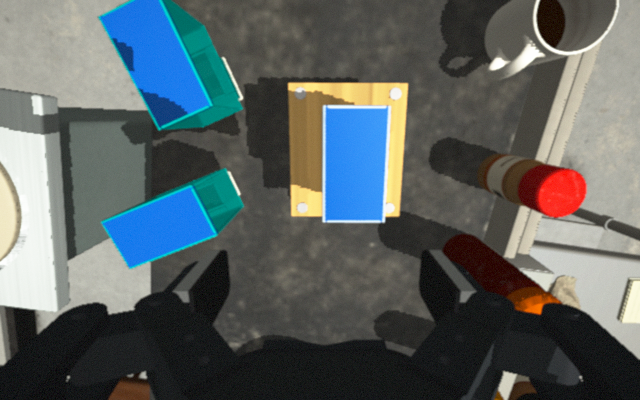

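The wrist view shows the blue base at (356,163) over the wooden deck, giving a flask centre of (540.3,154). The turquoise pair sits to the left and the bystanders to the right, all clear of the gripper. I'll descend and grip.

Call:
{"op": "move_arm", "data": {
  "moves": [
    {"translation":[9.8,7.8,0],"turn":[0,0,0],"hand":1},
    {"translation":[9.8,7.8,0],"turn":[0,0,0],"hand":1},
    {"translation":[9.8,7.9,0],"turn":[0,0,0],"hand":1},
    {"translation":[0,0,20],"turn":[0,0,0],"hand":1},
    {"translation":[0,0,25],"turn":[0,0,0],"hand":1},
    {"translation":[0,0,25],"turn":[0,0,0],"hand":1},
    {"translation":[0,0,25],"turn":[0,0,0],"hand":1},
    {"translation":[0,0,22],"turn":[0,0,0],"hand":1},
    {"translation":[0,0,22],"turn":[0,0,0],"hand":1},
    {"translation":[0,0,0],"turn":[0,0,0],"hand":1}
  ]
}}

```text
time_s: 3.82
eef_pos: [538.3, 153.7, 157.2]
ee_rot: [-0.003, 0.652, 0.758, -0.003]
force: [-0.8, -0.4, -1.4]
grip_width: 1.0
grip_force: 0.0
```

Call:
{"op": "move_arm", "data": {
  "grip_force": 60,
  "moves": [
    {"translation":[0,0,0],"turn":[0,0,0],"hand":0.75},
    {"translation":[0,0,0],"turn":[0,0,0],"hand":0.7},
    {"translation":[0,0,0],"turn":[0,0,0],"hand":0.65},
    {"translation":[0,0,0],"turn":[0,0,0],"hand":0.6},
    {"translation":[0,0,0],"turn":[0,0,0],"hand":0.5},
    {"translation":[0,0,0],"turn":[0,0,0],"hand":0.3},
    {"translation":[0,0,0],"turn":[0,0,0],"hand":0.3},
    {"translation":[0,0,0],"turn":[0,0,0],"hand":0.3}
  ]
}}

```text
time_s: 4.48
eef_pos: [540.5, 153.9, 162.7]
ee_rot: [0.001, 0.651, 0.759, 0.001]
force: [-2.6, -1.1, 6.8]
grip_width: 0.58
grip_force: 62.3
```

```bash
python3 - <<'E'
from h import *
state()
c=load('w1'); c=wristcam(c)
print([onplane(c,u,v,85).round(1).tolist() for u,v in((300,92),(396,94),(302,207),(391,207))])
E
```

```text
t 4.48 tcp [540.5 153.9 162.7] x [-0.151  0.988 -0.   ] y [0.988 0.151 0.002] z [ 0.002  0.    -1.   ] F [-2.6 -1.1  6.8] grip 0.58 62.3 q [ 0.07  0.47  1.5  -0.    1.16 -0.08]
[[484.0, 206.9, 85.0], [580.6, 219.5, 85.0], [501.9, 87.2, 85.0], [599.7, 102.0, 85.0]]
```

Call:
{"op": "move_arm", "data": {
  "moves": [
    {"translation":[0,0,-4],"turn":[0,0,0],"hand":0.3},
    {"translation":[0,0,-8],"turn":[0,0,0],"hand":0.3},
    {"translation":[0,0,-12],"turn":[0,0,0],"hand":0.3},
    {"translation":[0,0,-15],"turn":[0,0,0],"hand":0.3},
    {"translation":[0,0,-15],"turn":[0,0,0],"hand":0.3},
    {"translation":[0,0,-15],"turn":[0,0,0],"hand":0.3},
    {"translation":[0,0,-15],"turn":[0,0,0],"hand":0.3},
    {"translation":[0,0,-12],"turn":[0,0,0],"hand":0.3},
    {"translation":[0,0,-8],"turn":[0,0,0],"hand":0.3},
    {"translation":[0,0,-4],"turn":[0,0,0],"hand":0.3}
  ]
}}

```text
time_s: 5.32
eef_pos: [540.4, 153.9, 270.7]
ee_rot: [0.001, 0.651, 0.759, 0.001]
force: [0.2, 0.3, -2.8]
grip_width: 0.582
grip_force: 62.6
```

```bash
python3 - <<'E'
from h import *
s,_=state(); c=grab('side','s1'); grab('wrist','w2')
u,v=proj(c,s['eef_pos']-[0,0,80]); print(u,v)
u,v=int(u),int(v)
cv2.imwrite('pics/crop2.png',cv2.resize(c['image'][v-80:v+80,u-90:u+90],None,fx=3.5,fy=3.5,interpolation=cv2.INTER_CUBIC))
E
```

```text
t 5.32 tcp [540.4 153.9 270.7] x [-0.151  0.988 -0.   ] y [0.988 0.151 0.002] z [ 0.002  0.    -1.   ] F [ 0.2  0.3 -2.8] grip 0.582 62.6 q [ 0.07  0.38  1.35  0.    1.41 -0.08]
314.43643460823677 204.34353730013643
```

View pics/crop2.png

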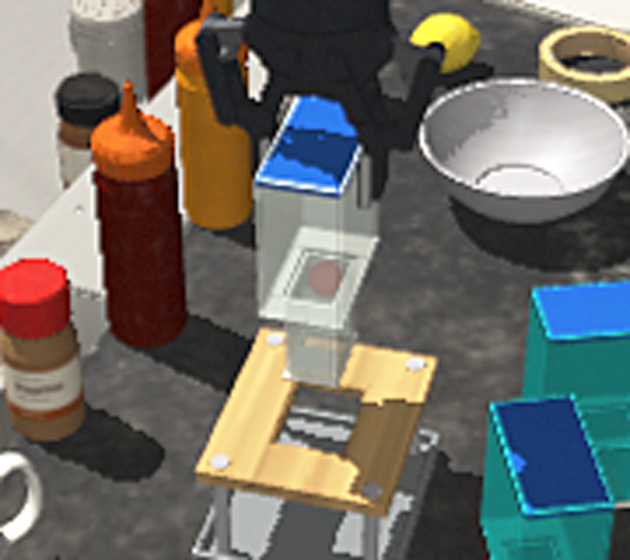

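The flask is clear of the deck with the ball still in the neck, at crop (325,278). Now I'll carry it gently over the bowl.

Call:
{"op": "move_arm", "data": {
  "moves": [
    {"translation":[-4,-0.7,0],"turn":[0,0,0],"hand":0.3},
    {"translation":[-8,-1.4,0],"turn":[0,0,0],"hand":0.3},
    {"translation":[-12,-2.1,0],"turn":[0,0,0],"hand":0.3},
    {"translation":[-14,-2.5,0],"turn":[0,0,0],"hand":0.3},
    {"translation":[-14,-2.5,0],"turn":[0,0,0],"hand":0.3},
    {"translation":[-14,-2.5,0],"turn":[0,0,0],"hand":0.3},
    {"translation":[-14,-2.5,0],"turn":[0,0,0],"hand":0.3},
    {"translation":[-14,-2.5,0],"turn":[0,0,0],"hand":0.3},
    {"translation":[-14,-2.5,0],"turn":[0,0,0],"hand":0.3},
    {"translation":[-14,-2.5,0],"turn":[0,0,0],"hand":0.3}
  ]
}}

```text
time_s: 6.25
eef_pos: [536.9, 28.2, 268.9]
ee_rot: [-0.0, 0.652, 0.758, -0.0]
force: [0.4, -0.2, -2.7]
grip_width: 0.578
grip_force: 62.6
```

Call:
{"op": "move_arm", "data": {
  "moves": [
    {"translation":[-14,-2.5,0],"turn":[0,0,0],"hand":0.3},
    {"translation":[-14,-2.5,0],"turn":[0,0,0],"hand":0.3},
    {"translation":[-14,-2.5,0],"turn":[0,0,0],"hand":0.3},
    {"translation":[-14,-2.5,0],"turn":[0,0,0],"hand":0.3},
    {"translation":[-14,-2.5,0],"turn":[0,0,0],"hand":0.3},
    {"translation":[-14,-2.5,0],"turn":[0,0,0],"hand":0.3},
    {"translation":[-14,-2.5,0],"turn":[0,0,0],"hand":0.3},
    {"translation":[-14,-2.5,0],"turn":[0,0,0],"hand":0.3},
    {"translation":[-14,-2.5,0],"turn":[0,0,0],"hand":0.3},
    {"translation":[-14,-2.5,0],"turn":[0,0,0],"hand":0.3}
  ]
}}

```text
time_s: 7.08
eef_pos: [533.1, -113.9, 269.0]
ee_rot: [-0.0, 0.652, 0.759, -0.0]
force: [0.0, 0.4, -2.5]
grip_width: 0.584
grip_force: 62.6
```

Call:
{"op": "move_arm", "data": {
  "moves": [
    {"translation":[-14,-2.5,0],"turn":[0,0,0],"hand":0.3},
    {"translation":[-14,-2.5,0],"turn":[0,0,0],"hand":0.3},
    {"translation":[-14,-2.5,0],"turn":[0,0,0],"hand":0.3},
    {"translation":[-14,-2.5,0],"turn":[0,0,0],"hand":0.3},
    {"translation":[-14,-2.5,0],"turn":[0,0,0],"hand":0.3},
    {"translation":[-14,-2.5,0],"turn":[0,0,0],"hand":0.3},
    {"translation":[-12,-2.1,0],"turn":[0,0,0],"hand":0.3},
    {"translation":[-8,-1.4,0],"turn":[0,0,0],"hand":0.3},
    {"translation":[-4,-0.7,0],"turn":[0,0,0],"hand":0.3},
    {"translation":[0,0,0],"turn":[0,0,0],"hand":0.3}
  ]
}}

```text
time_s: 7.92
eef_pos: [531.1, -222.5, 269.1]
ee_rot: [-0.0, 0.652, 0.759, -0.0]
force: [0.2, -0.2, -2.5]
grip_width: 0.58
grip_force: 62.6
```

```bash
python3 - <<'E'
from h import *
s,_=state(); c=grab('side','s2')
u,v=proj(c,s['eef_pos']-[0,0,110]); 
u,v=int(u),int(v)
cv2.imwrite('pics/crop3.png',cv2.resize(c['image'][v-75:v+75,u-100:u+100],None,fx=3,fy=3,interpolation=cv2.INTER_CUBIC))
E
```

```text
t 7.92 tcp [ 531.1 -222.5  269.1] x [-0.151  0.989  0.   ] y [ 0.989  0.151 -0.   ] z [-0.  0. -1.] F [ 0.2 -0.2 -2.5] grip 0.58 62.6 q [-0.6   0.41  1.31 -0.    1.42 -0.75]
```

View pics/crop3.png

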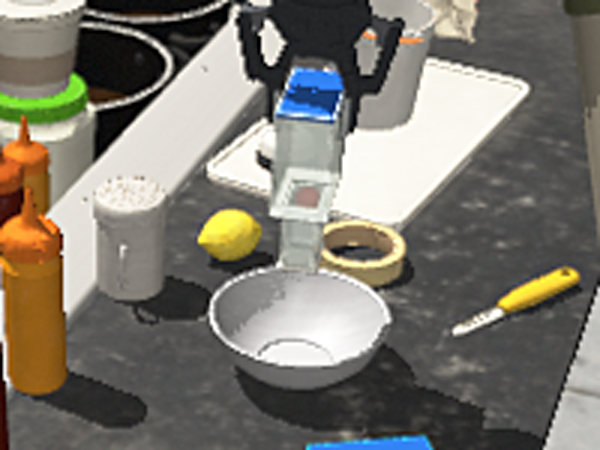

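The ball is still in the neck, at crop (308,196). I'll check the bowl centre from its rim outline.

```bash
python3 - <<'E'
from h import *
c=load('side0')
a=np.linspace(0,2*np.pi,8,endpoint=False)
im=cv2.resize(c['image'][120:220,320:430],None,fx=5,fy=5,interpolation=cv2.INTER_CUBIC)
for cen,col in(((530,-234),(0,0,255)),((540,-240),(0,255,0))):
    for t in np.linspace(0,6.28,60):
        p=(proj(c,[cen[0]+85*np.cos(t),cen[1]+85*np.sin(t),60])-[320,120]+.5)*5; cv2.circle(im,tuple(int(x) for x in p),2,col,-1)
cv2.imwrite('pics/bowl.png',im)
E
```

```text
(no output)
```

View pics/bowl.png

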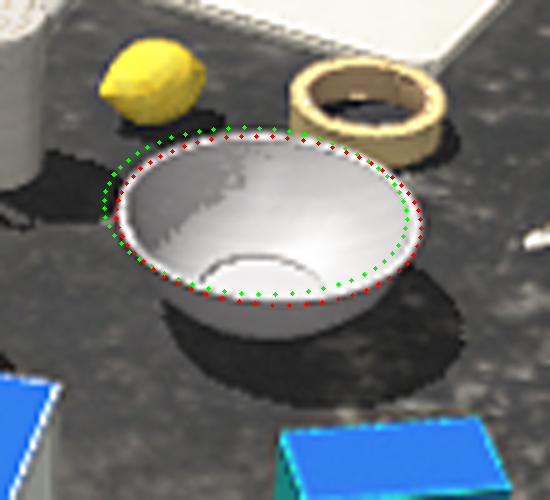

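The red outline for (530,-234) matches the rim, so the mouth is over the bowl. I'll lower it and rock the first way, with the base leaning to flask +y (negative about tool y).

Call:
{"op": "move_arm", "data": {
  "moves": [
    {"translation":[0,0,4],"turn":[0,0,0],"hand":0.3},
    {"translation":[0,0,8],"turn":[0,0,0],"hand":0.3},
    {"translation":[0,0,8],"turn":[0,0,0],"hand":0.3},
    {"translation":[0,0,6],"turn":[0,0,0],"hand":0.3},
    {"translation":[0,0,4],"turn":[0,0,0],"hand":0.3},
    {"translation":[6.9,0,0.2],"turn":[0,-0.05,0],"hand":0.3},
    {"translation":[13.8,0,0.7],"turn":[0,-0.1,0],"hand":0.3},
    {"translation":[13.8,0,0.7],"turn":[0,-0.1,0],"hand":0.3},
    {"translation":[13.8,0,0.7],"turn":[0,-0.1,0],"hand":0.3},
    {"translation":[13.8,0,0.7],"turn":[0,-0.1,0],"hand":0.3}
  ]
}}

```text
time_s: 8.8
eef_pos: [522.1, -161.6, 225.9]
ee_rot: [0.172, 0.634, 0.739, -0.146]
force: [0.2, -1.0, -2.7]
grip_width: 0.58
grip_force: 62.8
```

Call:
{"op": "move_arm", "data": {
  "moves": [
    {"translation":[13.8,0,0.7],"turn":[0,-0.1,0],"hand":0.3},
    {"translation":[13.8,0,0.7],"turn":[0,-0.1,0],"hand":0.3},
    {"translation":[6.9,0,0.2],"turn":[0,-0.05,0],"hand":0.3},
    {"translation":[0,0,0],"turn":[0,0,0],"hand":0.3},
    {"translation":[0,0,0],"turn":[0,0,0],"hand":0.3},
    {"translation":[0,0,0],"turn":[0,0,0],"hand":0.3},
    {"translation":[0,0,0],"turn":[0,0,0],"hand":0.3},
    {"translation":[0,0,0],"turn":[0,0,0],"hand":0.3},
    {"translation":[0,0,0],"turn":[0,0,0],"hand":0.3},
    {"translation":[0,0,0],"turn":[0,0,0],"hand":0.3}
  ]
}}

```text
time_s: 9.63
eef_pos: [517.7, -134.3, 206.9]
ee_rot: [0.26, 0.612, 0.712, -0.223]
force: [-0.3, -0.1, -2.3]
grip_width: 0.581
grip_force: 64.4
```

```bash
python3 - <<'E'
from h import *
s,R=state(); M=s['eef_pos']+138*R[:,2]; print('mouth',M.round(1))
c=grab('side','s3'); u,v=proj(c,M).astype(int)
cv2.imwrite('pics/crop4.png',cv2.resize(c['image'][v-90:v+50,u-90:u+90],None,fx=3.5,fy=3.5,interpolation=cv2.INTER_CUBIC))
E
```

```text
t 9.63 tcp [ 517.7 -134.3  206.9] x [-0.115  0.756 -0.644] y [0.989 0.151 0.001] z [ 0.097 -0.637 -0.765] F [-0.3 -0.1 -2.3] grip 0.581 64.4 q [-0.2   0.35  1.72 -0.82  0.97  0.09]
mouth [ 531.1 -222.2  101.4]
```

View pics/crop4.png

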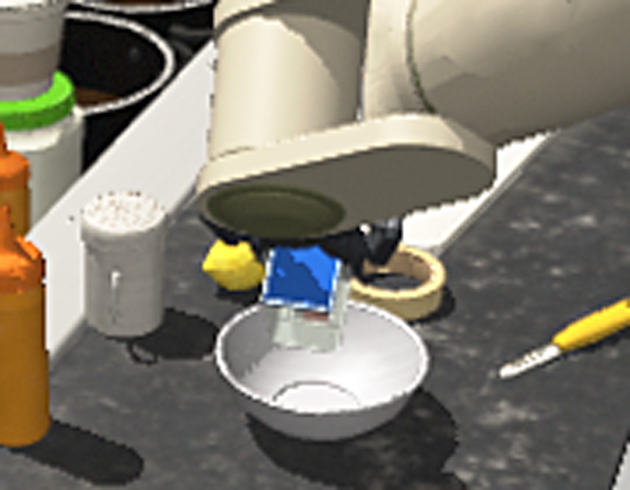

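The flask leans 40° over the bowl, and a red trace is just visible at crop (313,318). Now I'll rock it the other way.

Call:
{"op": "move_arm", "data": {
  "moves": [
    {"translation":[-6.9,0,0.2],"turn":[0,0.05,0],"hand":0.3},
    {"translation":[-13.8,0,0.7],"turn":[0,0.1,0],"hand":0.3},
    {"translation":[-13.8,0,0.7],"turn":[0,0.1,0],"hand":0.3},
    {"translation":[-13.8,0,0.7],"turn":[0,0.1,0],"hand":0.3},
    {"translation":[-13.8,0,0.7],"turn":[0,0.1,0],"hand":0.3},
    {"translation":[-13.8,0,0.7],"turn":[0,0.1,0],"hand":0.3},
    {"translation":[-13.8,0,0.7],"turn":[0,0.1,0],"hand":0.3},
    {"translation":[-13.8,0,0.7],"turn":[0,0.1,0],"hand":0.3},
    {"translation":[-13.8,0,0.7],"turn":[0,0.1,0],"hand":0.3},
    {"translation":[-13.8,0,0.7],"turn":[0,0.1,0],"hand":0.3}
  ]
}}

```text
time_s: 10.52
eef_pos: [536.3, -256.9, 235.7]
ee_rot: [-0.095, 0.646, 0.753, 0.083]
force: [0.2, 0.8, -1.4]
grip_width: 0.585
grip_force: 64.4
```

Call:
{"op": "move_arm", "data": {
  "moves": [
    {"translation":[-13.8,0,0.7],"turn":[0,0.1,0],"hand":0.3},
    {"translation":[-13.8,0,0.7],"turn":[0,0.1,0],"hand":0.3},
    {"translation":[-13.8,0,0.7],"turn":[0,0.1,0],"hand":0.3},
    {"translation":[-13.8,0,0.7],"turn":[0,0.1,0],"hand":0.3},
    {"translation":[-6.9,0,0.2],"turn":[0,0.05,0],"hand":0.3},
    {"translation":[0,0,0],"turn":[0,0,0],"hand":0.3},
    {"translation":[0,0,0],"turn":[0,0,0],"hand":0.3},
    {"translation":[0,0,0],"turn":[0,0,0],"hand":0.3},
    {"translation":[0,0,0],"turn":[0,0,0],"hand":0.3},
    {"translation":[0,0,0],"turn":[0,0,0],"hand":0.3}
  ]
}}

```text
time_s: 11.35
eef_pos: [544.9, -309.2, 207.9]
ee_rot: [-0.259, 0.612, 0.714, 0.223]
force: [0.8, -0.3, -0.7]
grip_width: 0.579
grip_force: 64.4
```

```bash
python3 - <<'E'
from h import *
s,R=state(); M=s['eef_pos']+138*R[:,2]; print('mouth',M.round(1))
c=grab('side','s4'); grab('scene','c4'); u,v=proj(c,M).astype(int)
cv2.imwrite('pics/crop5.png',cv2.resize(c['image'][v-70:v+60,u-90:u+90],None,fx=3.5,fy=3.5,interpolation=cv2.INTER_CUBIC))
E
```

```text
t 11.35 tcp [ 544.9 -309.2  207.9] x [-0.118  0.757  0.642] y [0.988 0.153 0.001] z [-0.097  0.635 -0.766] F [ 0.8 -0.3 -0.7] grip 0.579 64.4 q [-0.84  0.86  0.86  0.4   2.   -0.93]
mouth [ 531.5 -221.5  102.1]
```

View pics/crop5.png

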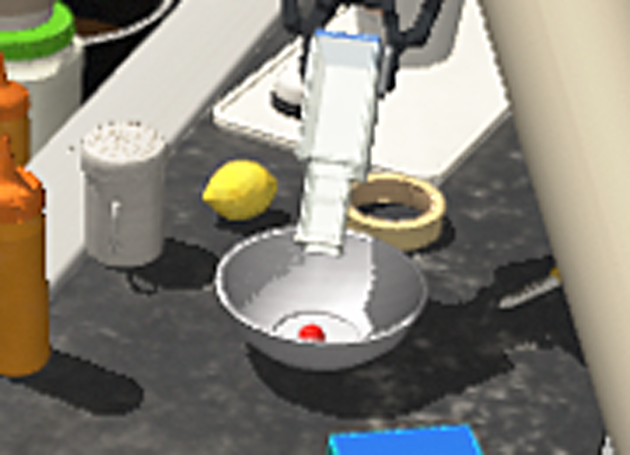

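The ball lies in the bowl, at crop (311,332). I'll bring the flask upright, lift it and return to the stand.

Call:
{"op": "move_arm", "data": {
  "moves": [
    {"translation":[6.9,0,0.2],"turn":[0,-0.05,0],"hand":0.3},
    {"translation":[13.8,0,0.7],"turn":[0,-0.1,0],"hand":0.3},
    {"translation":[13.8,0,0.7],"turn":[0,-0.1,0],"hand":0.3},
    {"translation":[13.8,0,0.7],"turn":[0,-0.1,0],"hand":0.3},
    {"translation":[13.8,0,0.7],"turn":[0,-0.1,0],"hand":0.3},
    {"translation":[13.8,0,0.7],"turn":[0,-0.1,0],"hand":0.3},
    {"translation":[13.8,0,0.7],"turn":[0,-0.1,0],"hand":0.3},
    {"translation":[6.9,0,0.2],"turn":[0,-0.05,0],"hand":0.3},
    {"translation":[0,0,-15],"turn":[0,0,0],"hand":0.3},
    {"translation":[0,0,-20],"turn":[0,0,0],"hand":0.3}
  ]
}}

```text
time_s: 12.28
eef_pos: [530.4, -219.9, 273.8]
ee_rot: [-0.001, 0.651, 0.759, -0.0]
force: [0.1, -0.4, -2.1]
grip_width: 0.578
grip_force: 64.3
```

Call:
{"op": "move_arm", "data": {
  "moves": [
    {"translation":[8,1.4,0],"turn":[0,0,0],"hand":0.3},
    {"translation":[16,2.8,0],"turn":[0,0,0],"hand":0.3},
    {"translation":[20,3.6,0],"turn":[0,0,0],"hand":0.3},
    {"translation":[20,3.6,0],"turn":[0,0,0],"hand":0.3},
    {"translation":[20,3.6,0],"turn":[0,0,0],"hand":0.3},
    {"translation":[20,3.6,0],"turn":[0,0,0],"hand":0.3},
    {"translation":[20,3.6,0],"turn":[0,0,0],"hand":0.3},
    {"translation":[20,3.6,0],"turn":[0,0,0],"hand":0.3},
    {"translation":[20,3.6,0],"turn":[0,0,0],"hand":0.3},
    {"translation":[20,3.6,0],"turn":[0,0,0],"hand":0.3}
  ]
}}

```text
time_s: 13.12
eef_pos: [534.9, -32.6, 272.5]
ee_rot: [-0.001, 0.651, 0.759, -0.0]
force: [-0.1, 0.3, -2.0]
grip_width: 0.576
grip_force: 64.4
```

Call:
{"op": "move_arm", "data": {
  "moves": [
    {"translation":[20,3.6,0],"turn":[0,0,0],"hand":0.3},
    {"translation":[20,3.6,0],"turn":[0,0,0],"hand":0.3},
    {"translation":[20,3.6,0],"turn":[0,0,0],"hand":0.3},
    {"translation":[20,3.6,0],"turn":[0,0,0],"hand":0.3},
    {"translation":[20,3.6,0],"turn":[0,0,0],"hand":0.3},
    {"translation":[20,3.6,0],"turn":[0,0,0],"hand":0.3},
    {"translation":[20,3.6,0],"turn":[0,0,0],"hand":0.3},
    {"translation":[16,2.8,0],"turn":[0,0,0],"hand":0.3},
    {"translation":[8,1.4,0],"turn":[0,0,0],"hand":0.3},
    {"translation":[0,0,0],"turn":[0,0,0],"hand":0.3}
  ]
}}

```text
time_s: 13.95
eef_pos: [539.1, 133.6, 272.8]
ee_rot: [-0.001, 0.65, 0.76, -0.0]
force: [0.4, -1.1, -2.3]
grip_width: 0.578
grip_force: 64.4
```

```bash
python3 - <<'E'
from h import *
s,R=state(); d=np.array([540.7,153.9,270])-s['eef_pos']; print('rest in tool',(R.T@d).round(1))
E
```

```text
t 13.95 tcp [539.1 133.6 272.8] x [-0.154  0.988  0.001] y [ 0.988  0.154 -0.002] z [-0.002  0.    -1.   ] F [ 0.4 -1.1 -2.3] grip 0.578 64.4 q [ 0.03  0.37  1.36  0.    1.41 -0.12]
rest in tool [19.9  4.7  2.8]
```

Call:
{"op": "move_arm", "data": {
  "moves": [
    {"translation":[5,1.2,0],"turn":[0,0,0],"hand":0.3},
    {"translation":[10,2.4,2],"turn":[0,0,0],"hand":0.3},
    {"translation":[4.9,1.1,0],"turn":[0,0,0],"hand":0.3},
    {"translation":[0,0,0],"turn":[0,0,0],"hand":0.3},
    {"translation":[0,0,0],"turn":[0,0,0],"hand":0.3}
  ]
}}

```text
time_s: 14.37
eef_pos: [541.7, 152.0, 271.8]
ee_rot: [-0.0, 0.651, 0.759, -0.0]
force: [-1.0, -0.5, -2.1]
grip_width: 0.581
grip_force: 64.4
```

```bash
python3 - <<'E'
from h import *
state(); grab('wrist','w3'); grab('side','s5')
for a in('w2','w3','s1','s5'):
    c=load(a); hsv=cv2.cvtColor(c['image'],cv2.COLOR_BGR2HSV); m=cv2.inRange(hsv,(104,130,50),(125,255,255))
    n,l,st,ce=cv2.connectedComponentsWithStats(m)
    for i in range(1,n):
        if st[i,4]>150:
            cs,_=cv2.findContours((l==i).astype(np.uint8),0,2); r=cv2.minAreaRect(max(cs,key=cv2.contourArea)); print(a,st[i],ce[i].round(1),round(r[2],1))
E
```

```text
t 14.37 tcp [541.7 152.  271.8] x [-0.152  0.988 -0.   ] y [ 0.988  0.152 -0.   ] z [-0. -0. -1.] F [-1.  -0.5 -2.1] grip 0.581 64.4 q [ 0.07  0.38  1.34 -0.    1.41 -0.09]
w2 [  45   25  120  142 7969] [104.8  95.7] 61.6
w2 [  256   184   134   163 15831] [316.3 274.8] 86.9
w2 [  56  233  119   81 5130] [116.1 273.6] 68.4
w3 [  45   21  119  143 7922] [104.4  92.6] 61.7
w3 [  257   184   133   163 16272] [316.6 273.3] 3.3
w3 [  56  230  118   80 5079] [115.5 270.2] 68.7
s1 [298 151  29  29 496] [313.6 164.9] 21.8
s1 [378 203  43  17 519] [398.3 211.3] 85.6
s1 [366 238  32  32 666] [381.  253.1] 71.6
s5 [298 150  28  27 481] [313.4 163.4] 24.0
s5 [378 203  43  17 519] [398.3 211.3] 85.4
s5 [366 238  32  32 666] [381.  253.2] 72.6
```

The flask has not slipped in the grip. I'll lower it into the opening.

Call:
{"op": "move_arm", "data": {
  "moves": [
    {"translation":[1.8,-0.8,5],"turn":[0,0,0],"hand":0.3},
    {"translation":[0,0,10],"turn":[0,0,0],"hand":0.3},
    {"translation":[0,0,12],"turn":[0,0,0],"hand":0.3},
    {"translation":[0,0,14],"turn":[0,0,0],"hand":0.3},
    {"translation":[0,0,14],"turn":[0,0,0],"hand":0.3},
    {"translation":[0,0,14],"turn":[0,0,0],"hand":0.3},
    {"translation":[0,0,14],"turn":[0,0,0],"hand":0.3},
    {"translation":[0,0,12],"turn":[0,0,0],"hand":0.3},
    {"translation":[0,0,7],"turn":[0,0,0],"hand":0.3},
    {"translation":[0,0,4],"turn":[0,0,0],"hand":0.3}
  ]
}}

```text
time_s: 15.3
eef_pos: [540.1, 153.5, 164.5]
ee_rot: [-0.001, 0.651, 0.759, -0.001]
force: [0.0, 0.0, -1.5]
grip_width: 0.582
grip_force: 64.4
```

Call:
{"op": "move_arm", "data": {
  "moves": [
    {"translation":[0,0,2],"turn":[0,0,0],"hand":0.3},
    {"translation":[0,0,1.5],"turn":[0,0,0],"hand":0.3},
    {"translation":[0,0,0],"turn":[0,0,0],"hand":0.3}
  ]
}}

```text
time_s: 15.55
eef_pos: [540.9, 153.6, 162.9]
ee_rot: [0.0, 0.651, 0.759, 0.0]
force: [0.0, 0.0, -2.8]
grip_width: 0.581
grip_force: 64.5
```

Call:
{"op": "move_arm", "data": {
  "moves": [
    {"translation":[0,0,1],"turn":[0,0,0],"hand":0.3},
    {"translation":[0,0,1],"turn":[0,0,0],"hand":0.3},
    {"translation":[0,0,0],"turn":[0,0,0],"hand":0.3}
  ]
}}

```text
time_s: 15.8
eef_pos: [540.9, 153.7, 162.6]
ee_rot: [0.001, 0.651, 0.759, 0.001]
force: [-6.1, -0.9, 12.6]
grip_width: 0.574
grip_force: 66.0
```

The flask has bottomed out, with 12.6 N upward on the tool. I'll release slowly and retreat straight up.

Call:
{"op": "move_arm", "data": {
  "moves": [
    {"translation":[0,0,-1],"turn":[0,0,0],"hand":0.6},
    {"translation":[0,0,0],"turn":[0,0,0],"hand":0.65},
    {"translation":[0,0,0],"turn":[0,0,0],"hand":0.75},
    {"translation":[0,0,0],"turn":[0,0,0],"hand":0.9},
    {"translation":[0,0,0],"turn":[0,0,0],"hand":1},
    {"translation":[0,0,0],"turn":[0,0,0],"hand":1},
    {"translation":[0,0,0],"turn":[0,0,0],"hand":1},
    {"translation":[0,0,-5],"turn":[0,0,0],"hand":1},
    {"translation":[0,0,-10],"turn":[0,0,0],"hand":1},
    {"translation":[0,0,-20],"turn":[0,0,0],"hand":1}
  ]
}}

```text
time_s: 16.63
eef_pos: [539.9, 153.6, 195.9]
ee_rot: [-0.001, 0.651, 0.759, -0.001]
force: [-0.5, -0.0, -0.7]
grip_width: 1.004
grip_force: 0.0
```

Call:
{"op": "move_arm", "data": {
  "moves": [
    {"translation":[0,0,-25],"turn":[0,0,0],"hand":1},
    {"translation":[0,0,-25],"turn":[0,0,0],"hand":1},
    {"translation":[0,0,-25],"turn":[0,0,0],"hand":1},
    {"translation":[0,0,-25],"turn":[0,0,0],"hand":1},
    {"translation":[0,0,-10],"turn":[0,0,0],"hand":1},
    {"translation":[0,0,0],"turn":[0,0,0],"hand":1},
    {"translation":[0,0,0],"turn":[0,0,0],"hand":1}
  ]
}}

```text
time_s: 17.22
eef_pos: [540.5, 153.6, 305.9]
ee_rot: [-0.0, 0.651, 0.759, -0.0]
force: [-0.2, 0.2, -0.1]
grip_width: 1.001
grip_force: 0.0
```

```bash
python3 - <<'E'
from h import *
state(); grab('side','s6')
for a in('side0','s6'):
    c=load(a); hsv=cv2.cvtColor(c['image'],cv2.COLOR_BGR2HSV); m=cv2.inRange(hsv,(104,130,50),(125,255,255)); m[230:]=0; m[:,340:]=0
    n,l,st,ce=cv2.connectedComponentsWithStats(m); i=1+st[1:,4].argmax(); print(a,st[i],ce[i].round(1),atdepth(c,*ce[i]).round(1))
E
```

```text
t 17.22 tcp [540.5 153.6 305.9] x [-0.151  0.988  0.   ] y [ 0.988  0.151 -0.   ] z [-0. -0. -1.] F [-0.2  0.2 -0.1] grip 1.001 0.0 q [ 0.07  0.36  1.28  0.    1.49 -0.08]
side0 [299 193  31  29 536] [314.8 207.1] [539.9 153.1 183. ]
s6 [300 193  31  28 531] [314.8 206.9] [541.9 148.9 179.7]
```

View pics/s6.png

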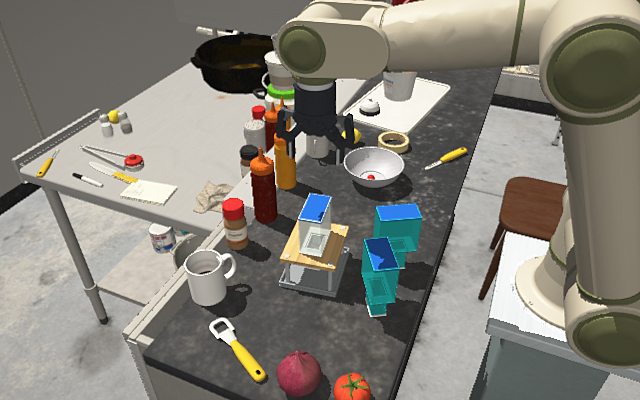

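The flask is back at its original pixels, (314.8,207) in the stand, and the ball is in the bowl at (371,177). The bowl, mug and sauce bottle are where they were, so I'm handing in.

```bash
python3 -c "from rig import finish_job; print(finish_job())"
```

```text
the job is handed in; nothing more can be done
None
```

I handed the job in at about 17 s: the ball is in the bowl, the flask hangs neck down in the stand at its original position, and the bowl, mug and sauce bottle look unmoved in the last camera view (the hand-in gave no verdict).

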